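# Level the lipstick display stand

## Robot

A 6-joint arm with a two-finger parallel gripper is mounted at the origin on the work surface. World frame = base frame: x ahead of the robot, y to its left, z up, the work surface at z = 0. Lengths are in m, angles in rad, forces in N, time in s.
With the tool pointing down it reaches from about 0.375 to 0.925 m from the base axis. Payload 5.7 kg.
Tool frame: the origin (TCP) lies between the finger pads; the fingertips stand 14 mm ahead of it and the grasp point (between the pads) lies 5 mm behind it (manip.tcp_to_tips is the distance from the TCP to the fingertips, in m); z points along the fingers, y is the line along which they close (so a half turn about z gives the same grasp; the last joint's range is limited). The gripper opens to 88 mm and grips with 3 to 60 N. Pads are 20 mm wide; open, the fingers measure 115 mm over their backs; the gripper's body (75 mm by 178 mm) begins 61 mm behind the grasp point.
Start: joints at [1.095, 0.359, 1.51, -0, 1.272, -0.115], TCP at [0.212, 0.561, 0.237] pointing down, gripper open.
Joint ranges: [-2.97, 2.97], [-1.01, 2.36], [0.21, 2.38], [-0.96, 4.11], [0.2, 2.71], [-2.98, 2.98]. Speed limits (rad/s): [2.39, 2.39, 3.14, 3.14, 3.14, 3.14].

## Interface

Orientations are given as a unit quaternion [x, y, z, w].
In Python, from rig import manip gives the robot as it stands.
- The arm moves only by the shell command python3 -m inch 'ROWS'. ROWS is JSON, a list of rows, each an object with "translation": the shift along the tool's x, y, z in cm, a list of three; "roll": the turn about the tool's z in degrees; "hand": the finger opening in cm, from 0 to 8.78. In form: [{"translation": [x, y, z], "roll": roll, "hand": hand}, ...]. A call has 1 to 12 rows; each row is the pose to reach, as a shift and turn from the pose commanded when the call began, along the tool's axes at that moment; what a row does not reach only later rows make up. A row lasts 1/12 s, in which the tool goes at most 41.7 mm and 7.16 degrees, less where a joint would pass 70% of its speed; a pose out of reach is approached as far as the arm can. A call with a gripper value outside its range is refused whole. The fingers move at their own pace and stop on an object; the grip force is fixed at half the most. Time passes only in rows, so rows that repeat a pose let the fingers close. It gives the time, the measured TCP pose, the force, the opening and the grip force at its end, in the units of the state.
- manip.read_state(): the state, without advancing time (a new reading comes with each control period).
- manip.get_image(name): name is "side" or "top" or "wrist"; returns the picture (420x560x3 uint8, red, green, blue); there is no depth.
- manip.get_calibration(name): a dict with "mtx" (3x3 intrinsics, pixels), "R" (3x3) and "t" (3): a world point X has camera coordinates R X + t. Camera axes: x right, y down, z forward; pixel columns grow to the right and rows downward; lengths in m; the calibration is good to about 2 mm. The wrist camera is an equidistant fisheye: a pixel r from the principal point sees the ray r / f radians off the axis. A picture is of the moment at which its call begins: read the wrist's pose just before it. get_calibration takes no time and is no camera call; for the wrist camera it gives the pose at the moment of the call.
- manip.job_done(): hands the job in; it is judged then, once.
Trained networks look in the newest picture that a camera, given by its name, has taken for a name from the list of things; names that differ only in an ending like _2 or _b are one class to them, and where a whole thing is asked for, a point or a joint stands for the part that bears it (a point fixed in the world has none). Each returns a list of dicts, best first, with "conf" (0 to 1); they miss things now and then, are a little off and sometimes report something else, mostly with a low value. They report only what shows in the picture. A call takes as long as a camera call. They do not tell look-alikes from the thing itself.
- manip.boxes_of(camera, target): "location" ([row, column] in pixels, amid what is visible of it).
- manip.spot_point(camera, target): "location" ([row, column] in pixels: a listed point, or the origin of a listed thing).
The state is a dict: "time": time; "joint_pos": joint angles; "joint_vel": joint speeds; "joint_torque": joint torques, N m; "ee_pos": TCP position; "eef_rot": TCP orientation; "wrist_force": force on the tool from outside, world axes, zero at the start; "torque": the same for the moment, N m; "opening": opening from 0.0 (shut) to 1.0 (fully open); "grasp_force": force on a finger pad.
Only numpy, scipy, OpenCV 4.12 (cv2) and the standard library are available. Lean on these libraries where they do the work, as an engineer would, in place of code of your own. Each camera call takes 0.05 s, during which the arm holds its last target. There are 200 camera calls.

## Task

The marble platform under the acrylic lipstick organizer hangs down on one side. First lift the frosted glass jar out of the way of the adjusting knob and stand it gently and wholly on the round cork coaster, then turn the knob until the platform is level, its red edge mark in line with the red mark on the black post, and let go. Move the platform only by its knob, and leave the compact and the eyelash curler where they are.

Things in the scene. Friction and masses are not known exactly. Their poses are not given: they have to be found in the camera images.
- stand: White fixed stand. Origin on the table under the knob; x from knob to the stand's rear, y along it to the hinge, z up. Base plate 18 mm thick: x 30 to 200, y -60 to 330 mm, plus a foot x, y -55 to 55. On the foot a console 100 mm wide (y), its 88 mm long face sloping 30 degrees, facing up and to -x; face centre 62 mm above the origin.
- platform: Marble plate 170 x 220 x 12 mm; fixed on it a shut clear organizer 85 x 150 x 100 mm high with lipsticks. Origin mid hinge axis, in the plate's top plane, at x 115, y 305, z 100 mm of the stand. Own x = hinge axis = stand's x; z square to the plate, vertical when level. Plate runs 220 mm along own -y to its free edge, which starts 18 to 37 mm low.
- edge_mark (a point): Red mark on the platform's free edge, centre, in the plane of the plate's top face, 220 mm from the hinge axis.
- level_mark (a point): Red line on the stand's black post (22 x 10 mm, 150 mm tall), 100 mm above the table, 20 mm beyond the free edge (stand x 140, y 65 mm). Platform level: edge_mark at this height.
- knob: Wing knob on the sloping face, origin at the face's centre. Own z: turning axis, square to the face; own x: along the wing, turns with it. Black disc 66 mm wide, 8 mm thick; on it a rose-gold wing 64 long, 14 thick, from 8 to 38 mm along z. Clockwise seen from above raises the free edge, 0.07 rad tilt per rad; 1.4 rad travel beyond level. Stays where left; friction 0.13 N m.
- jar: Frosted glass jar with a rose-gold lid, upright cylinder 62 mm across, 110 mm tall, about 0.3 kg. Origin at the centre of its underside. It starts in front of the console, close to the knob, about 100 mm from its centre, in the gripper's way.
- coaster: Round cork coaster, 110 mm across, 6 mm thick, fixed to the table, empty. Origin at the centre of its underside.
- compact: Bystander: closed rose-gold round compact, 76 mm across, 18 mm thick, with a brass press button. Origin at the centre of its underside.
- curler: Bystander: stainless eyelash curler lying flat, 100 mm long along own x, about 60 mm wide, 12 mm high. Origin under its middle on the table.
There are look-alikes about, which are no part of the job. There is more than one size of the jar; the job needs the smallest.

How it is judged:
By the outcome, as a careful person would: the job done as asked, in the order asked, and still so for the second after the job is handed in, with the robot touching nothing.
It also fails if it takes over 67 s, if anything falls off the work surface, if the arm or the gripper's body presses on something with over 40 N, if the wrist force passes 120 N, or if a joint passes its speed limit or range.

## Working session

There is one attempt and no reset: what is moved stays moved. The work goes in short steps, Python scripts to look and compute and a shell command to move; the robot and the scene stay as the last step left them, time stands still between calls to the robot, and variables do not carry over. Pictures are saved under pics/ and viewed, at most 10 in all, crops included, and the job is handed in when it is done.

```bash
ls; mkdir -p pics; python3 - <<'E'
from rig import manip
import cv2
for c in ["side","top"]:
    im=manip.get_image(c); cv2.imwrite(f"pics/{c}0.png",im[:,:,::-1])
    for t in ["stand","platform","edge_mark","level_mark","knob","jar","coaster","compact","curler"]:
        r=manip.spot_point(c,t); print(c,t,[(round(d["conf"],2),[round(v) for v in d["location"]]) for d in r])
    k=manip.get_calibration(c); print(k)
print(manip.read_state())
E
```

```text
pics
side stand [(0.64, [232, 308])]
side platform [(0.8, [126, 287]), (0.65, [244, 269])]
side edge_mark [(0.96, [168, 339]), (0.2, [168, 346])]
side level_mark [(0.97, [170, 346])]
side knob [(0.94, [213, 309])]
side jar [(0.8, [243, 273]), (0.7, [222, 239]), (0.55, [268, 222])]
side coaster []
side compact [(0.71, [177, 175])]
side curler [(0.77, [316, 380])]
{'mtx': array([[472.76495483,   0.        , 277.79865253],
       [  0.        , 472.76495483, 208.2714505 ],
       [  0.        ,   0.        ,   1.        ]]), 'R': array([[ 0.90106783, -0.43366321,  0.00360397],
       [-0.2895148 , -0.6077012 , -0.73951365],
       [ 0.32289   ,  0.66530855, -0.67313192]]), 't': array([-0.54150615,  0.18008489,  1.02377977])}
top stand [(0.66, [195, 294]), (0.42, [189, 295])]
top platform [(0.88, [157, 180])]
top edge_mark [(0.55, [142, 258])]
top level_mark [(0.95, [141, 268]), (0.65, [157, 178])]
top knob [(0.62, [193, 293]), (0.5, [157, 180])]
top jar [(0.93, [228, 296]), (0.9, [278, 300]), (0.73, [246, 253])]
top coaster [(0.75, [251, 378]), (0.47, [183, 384])]
top compact [(0.64, [2
[... 428 characters left out ...]
{'time': 1.0, 'joint_pos': array([ 1.09490523e+00,  3.58821490e-01,  1.51037928e+00,  7.17165895e-06,
        1.27248969e+00, -1.15089136e-01]), 'joint_vel': array([ 0.00047379,  0.00194722,  0.00045051, -0.00180709, -0.00031523,
       -0.0009945 ]), 'joint_torque': array([ 1.88555496e-03, -5.15341365e+01, -2.71143168e+01,  6.76819612e-02,
        2.41882482e-02,  4.63354411e-05]), 'ee_pos': array([0.21180693, 0.56135613, 0.23661787]), 'eef_rot': array([ 1.79425097e-01,  9.83771636e-01, -4.57850923e-05, -1.75197457e-05]), 'wrist_force': array([-0.35612662, -0.0175255 ,  0.55872783]), 'torque': array([-0.05360928,  0.00688992,  0.02177124]), 'grasp_force': 0.0, 'opening': 0.9996228609364464}
```

View both.

View pics/side0.png

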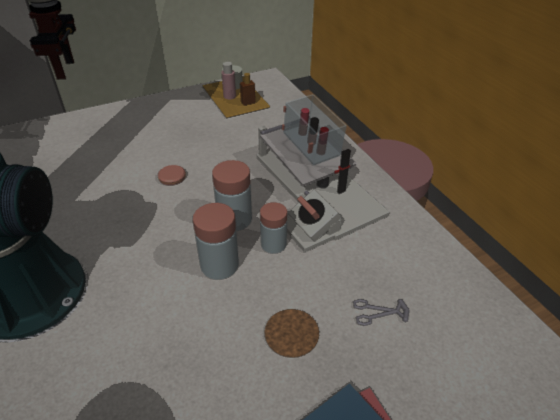

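View pics/top0.png

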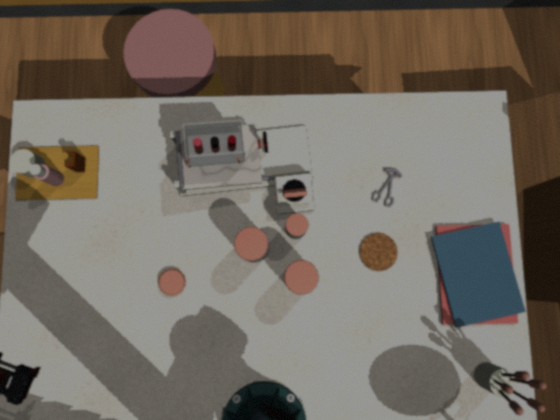

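Side view: three jars, with lids at about (col 273, row 212), (232,178) and (214,220). The same three show in the top view at (297,225), (251,243) and (301,277). The first is clearly the smallest and stands right in front of the knob, so it fits. The coaster is at side (292,332) and top (378,251), the knob at side (311,211) and top (294,189). I'll confirm this in one crop and measure.

```bash
cat > h.py <<'E'
import numpy as np, cv2
from rig import manip
def ray(c,rc,K=None):
    k=K or manip.get_calibration(c); d=k["R"].T@np.linalg.solve(k["mtx"],[rc[1],rc[0],1.]); return -k["R"].T@k["t"],d/np.linalg.norm(d)
def atz(c,rc,z):
    o,d=ray(c,rc); return o+d*(z-o[2])/d[2]
def tri(a,b):
    A=0;B=0
    for c,rc in (("side",a),("top",b)):
        o,d=ray(c,rc);P=np.eye(3)-np.outer(d,d);A=A+P;B=B+P@o
    return np.linalg.solve(A,B)
def proj(c,X):
    k=manip.get_calibration(c);p=k["mtx"]@(k["R"]@np.asarray(X,float)+k["t"]);return p[1::-1]/p[2]
E
python3 - <<'E'
from h import *
np.set_printoptions(precision=4,suppress=True)
s=cv2.imread("pics/side0.png");t=cv2.imread("pics/top0.png")
cv2.imwrite("pics/crop.png",np.hstack([cv2.resize(s[130:280,180:380],(400,300),interpolation=2),cv2.resize(t[120:240,200:360],(400,300),interpolation=2)]))
print("knob",tri([213,309],[193,293]),"level",tri([170,346],[141,268]),"edge",tri([168,339],[142,258]))
print("jar",atz("side",[243,273],0),atz("top",[228,296],0))
def blob(im,r0,r1,c0,c1,lo,hi):
    h=cv2.cvtColor(im,cv2.COLOR_BGR2HSV);m=cv2.inRange(h,np.array(lo),np.array(hi));z=np.zeros_like(m);z[r0:r1,c0:c1]=m[r0:r1,c0:c1]
    ct=max(cv2.findContours(z,0,2)[0],key=cv2.contourArea);(x,y),ax,_=cv2.fitEllipse(ct);return [y,x],ax
for lab,im,c,b,z in (("coaster","s","side",(305,360,260,325),.006),("coaster","t","top",(228,275,355,402),.006),("lid","s","side",(203,226,258,290),.1),("lid","t","top",(210,240,283,310),.11)):
    p,ax=blob(s if im=="s" else t,*b,(0,70,40),(20,255,255));print(lab,c,p,ax,atz(c,p,z))
E
```

```text
knob [ 0.6362 -0.0954  0.0574] level [ 0.7776 -0.0281  0.0927] edge [0.7778 0.001  0.0793]
jar [ 0.5409 -0.0983  0.    ] [ 0.5421 -0.1031  0.    ]
coaster side [332.73309326171875, 291.5551452636719] (46.9750862121582, 53.6005859375) [ 0.4668 -0.3419  0.006 ]
coaster top [251.3834991455078, 378.0252380371094] (36.31718063354492, 37.92222213745117) [ 0.4692 -0.3369  0.006 ]
lid side [214.5812225341797, 273.4098205566406] (25.597871780395508, 27.238582611083984) [ 0.5389 -0.1054  0.1   ]
lid top [224.55438232421875, 295.9801025390625] (21.797868728637695, 22.84979248046875) [ 0.5396 -0.0992  0.11  ]
```

View pics/crop.png

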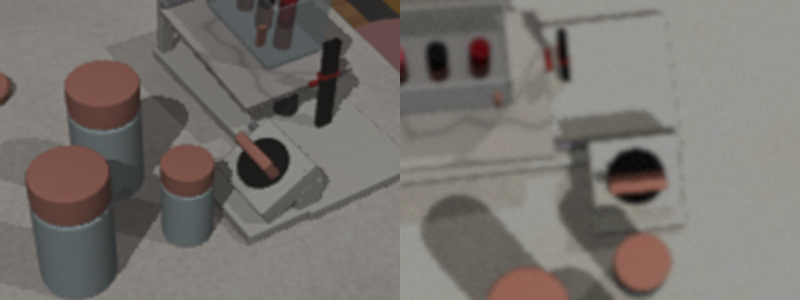

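The crop confirms it: the smallest jar stands just before the console, and the wing lies roughly across the slope. Next I need the heights of the big jars for clearance, and the stand's yaw.

```bash
python3 - <<'E'
from h import *
np.set_printoptions(precision=4,suppress=True)
s=cv2.imread("pics/side0.png");t=cv2.imread("pics/top0.png")
hs=[cv2.inRange(cv2.cvtColor(i,cv2.COLOR_BGR2HSV),np.array((0,70,40)),np.array((20,255,255))) for i in (s,t)]
def ell(m,r0,r1,c0,c1):
    z=np.zeros_like(m);z[r0:r1,c0:c1]=m[r0:r1,c0:c1];ct=max(cv2.findContours(z,0,2)[0],key=cv2.contourArea);(x,y),ax,_=cv2.fitEllipse(ct);return [y,x],ax
for tb in ((225,262,232,270),(258,298,282,322)):
    p,ax=ell(hs[1],*tb); print(p,ax)
    for z in (.14,.16,.18): 
        X=atz("top",p,z); print(z,X,"diam",np.mean(ax)/460.6*(manip.get_calibration("top")["R"]@X+manip.get_calibration("top")["t"])[2],"side top centre",proj("side",X),"side base",proj("side",X*[1,1,0]))
# yaw fit: knob and level mark with known heights
K=(atz("side",[213,309],.062),atz("top",[193,293],.062));L=(atz("side",[170,346],.1),atz("top",[141,268],.1))
for k,l in zip(K,L):
    d=l-k;print(k,l,np.hypot(*d[:2]),np.degrees(np.arctan2(d[1],d[0])-np.arctan2(65,140)))
for r in [([129,255],[126,305]),([192,180],[186,262])]:
    a,b=atz("top",r[0],.018),atz("top",r[1],.018);print("edge yaw",a,b,np.degrees(np.arctan2(-(b-a)[0],(b-a)[1])))
E
```

```text
[243.32469177246094, 250.88427734375] (33.11174011230469, 33.84389877319336)
0.14 [0.4896 0.02   0.14  ] diam 0.08679017594856338 side top centre [175.064  231.1823] side base [218.6364 234.6585]
0.16 [0.488  0.0188 0.16  ] diam 0.08533579730005937 side top centre [168.6918 230.2231] side base [219.1184 234.2867]
0.18 [0.4865 0.0175 0.18  ] diam 0.08388141865155535 side top centre [162.144  229.2374] side base [219.6014 233.9141]
[276.80511474609375, 300.7225646972656] (32.82776641845703, 33.50035095214844)
0.14 [ 0.4011 -0.1069  0.14  ] diam 0.08506862415105665 side top centre [220.4193 214.04  ] side base [264.5909 219.3718]
0.16 [ 0.4011 -0.106   0.16  ] diam 0.08364309425356878 side top centre [213.1502 213.0361] side base [264.3279 219.2262]
0.18 [ 0.401  -0.1051  0.18  ] diam 0.08221756435608091 side top centre [205.6865 212.0053] side base [264.0652 219.0807]
[ 0.6347 -0.0999  0.062 ] [ 0.7725 -0.0359  0.1   ] 0.15195074888554927 0.0038630227506043445
[ 0.6343 -0.0949  0.062 ] [ 0.7748 -0.028   0.1   ] 0.15563742736367694 0.5299086050771455
edge yaw [0.8373 0.0116 0.018 ] [ 0.8434 -0.1367  0.018 ] -177.6220010023016
edge yaw [0.652  0.2318 0.018 ] [ 0.6649 -0.0066  0.018 ] -176.90041751241415
```

```bash
python3 - <<'E'
import cv2,numpy as np
s=cv2.imread("pics/side0.png");t=cv2.imread("pics/top0.png")
cv2.imwrite("pics/crop2.png",np.hstack([cv2.resize(s[160:240,270:350],(400,400),interpolation=2),cv2.resize(t[165:215,270:320],(400,400),interpolation=2)]))
E
```

```text
(no output)
```

View pics/crop2.png

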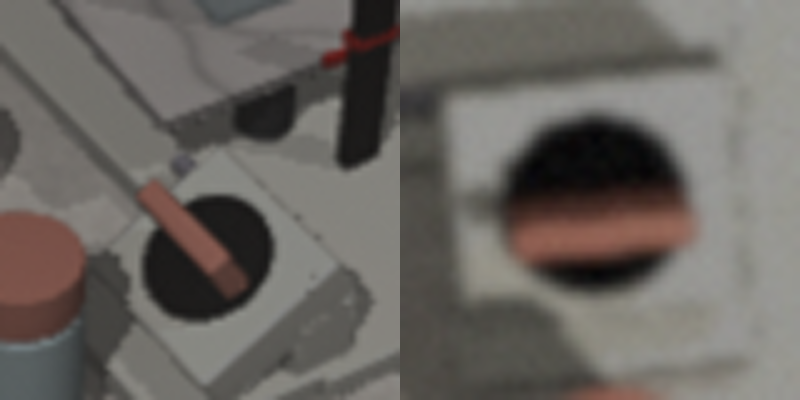

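The crop shows the wing across the slope, along the stand's y. The big jars (about 86 mm across, 152 mm tall) leave room for the gripper at its present roll, where the tool's y is 20.7° from world y. First I go above the jar.

```bash
python3 -m inch '[{"translation":[-54.1,-50.5,0],"roll":0,"hand":8.78},{"translation":[-54.1,-50.5,0],"roll":0,"hand":8.78},{"translation":[-54.1,-50.5,0],"roll":0,"hand":8.78},{"translation":[-54.1,-50.5,0],"roll":0,"hand":8.78},{"translation":[-54.1,-50.5,0],"roll":0,"hand":8.78},{"translation":[-54.1,-50.5,0],"roll":0,"hand":8.78},{"translation":[-54.1,-50.5,0],"roll":0,"hand":8.78},{"translation":[-54.1,-50.5,0],"roll":0,"hand":8.78},{"translation":[-54.1,-50.5,0],"roll":0,"hand":8.78},{"translation":[-54.1,-50.5,0],"roll":0,"hand":8.78},{"translation":[-54.1,-50.5,0],"roll":0,"hand":8.78},{"translation":[-54.1,-50.5,0],"roll":0,"hand":8.78}]'
```

```text
time: 2.0
ee_pos: [0.4339, 0.1111, 0.237]
eef_rot: [0.179, 0.984, 0.0, 0.0]
wrist_force: [1.2, 0.9, 0.0]
opening: 1.001
grasp_force: 0.0
```

```bash
python3 -m inch '[{"translation":[-17.5,-16.4,0],"roll":0,"hand":8.78},{"translation":[-17.5,-16.4,0],"roll":0,"hand":8.78},{"translation":[-17.5,-16.4,0],"roll":0,"hand":8.78},{"translation":[-17.5,-16.4,0],"roll":0,"hand":8.78},{"translation":[-17.5,-16.4,0],"roll":0,"hand":8.78},{"translation":[-17.5,-16.4,0],"roll":0,"hand":8.78},{"translation":[-17.5,-16.4,0],"roll":0,"hand":8.78},{"translation":[-17.5,-16.4,0],"roll":0,"hand":8.78}]'
python3 - <<'E'
from h import *
np.set_printoptions(precision=4,suppress=True)
K=manip.get_calibration("wrist");im=manip.get_image("wrist");cv2.imwrite("pics/w1.png",im[:,:,::-1])
print(K,manip.read_state()["ee_pos"])
def w(rc,z):
    x=(rc[1]-K["mtx"][0,2]);y=(rc[0]-K["mtx"][1,2]);r=np.hypot(x,y);th=r/K["mtx"][0,0]
    d=K["R"].T@np.array([np.sin(th)*x/r,np.sin(th)*y/r,np.cos(th)]);o=-K["R"].T@K["t"];return o+d*(z-o[2])/d[2]
for t,z in (("jar",0),("knob",.062),("coaster",0)):
    for d in manip.spot_point("wrist",t): print(t,d,w(d["location"],z))
E
```

```text
time: 2.67
ee_pos: [0.5397, -0.1036, 0.2364]
eef_rot: [0.181, 0.984, 0.0, -0.0]
wrist_force: [-0.6, 0.5, -0.1]
opening: 0.999
grasp_force: 0.0
{'mtx': array([[325.1923,   0.    , 274.6728],
       [  0.    , 325.1923, 215.0443],
       [  0.    ,   0.    ,   1.    ]]), 'R': array([[ 0.3573,  0.934 ,  0.0006],
       [ 0.8976, -0.3436,  0.2762],
       [ 0.2581, -0.0982, -0.9611]]), 't': array([-0.0964, -0.554 ,  0.2428])} [ 0.5388 -0.1022  0.2363]
jar {'location': [78.5, 230.3], 'conf': 0.97} [ 0.3987 -0.105   0.    ]
jar {'location': [109.2, 355.0], 'conf': 0.77} [0.4844 0.0204 0.    ]
jar {'location': [185.0, 276.9], 'conf': 0.68} [ 0.5385 -0.1     0.    ]
knob {'location': [281.3, 312.2], 'conf': 0.84} [ 0.6436 -0.0979  0.062 ]
coaster {'location': [202.4, 95.3], 'conf': 0.81} [ 0.4687 -0.3378  0.    ]
```

View pics/w1.png

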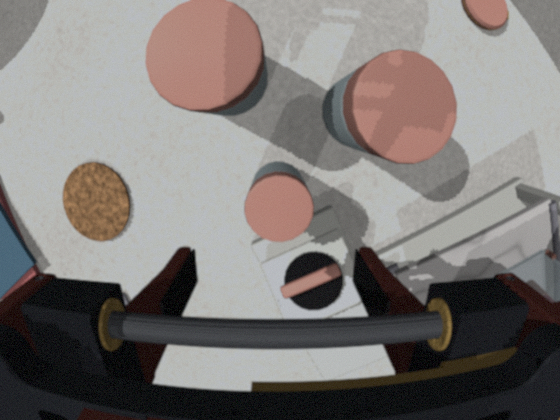

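The wrist view shows the jar lid at (278,207), the coaster at (97,200), the knob at (313,281) and the two big jars clear. The wrist estimates match the other cameras, so I descend and grip.

```bash
python3 -m inch '[{"translation":[0,0,4],"roll":0,"hand":8.78},{"translation":[0,0,8],"roll":0,"hand":8.78},{"translation":[0,0,12],"roll":0,"hand":8.78},{"translation":[0,0,14.5],"roll":0,"hand":8.78},{"translation":[0,0,15.7],"roll":0,"hand":8.78},{"translation":[0,0,15.7],"roll":0,"hand":8.78},{"translation":[0,0,15.7],"roll":0,"hand":5},{"translation":[0,0,15.7],"roll":0,"hand":5},{"translation":[0,0,15.7],"roll":0,"hand":5},{"translation":[0,0,15.7],"roll":0,"hand":5},{"translation":[0,0,15.7],"roll":0,"hand":5},{"translation":[0,0,15.7],"roll":0,"hand":5}]'
```

```text
time: 3.87
ee_pos: [0.5404, -0.1022, 0.081]
eef_rot: [0.18, 0.984, 0.0, 0.001]
wrist_force: [0.4, 1.8, 7.2]
opening: 0.708
grasp_force: 29.9
```

```bash
python3 -m inch '[{"translation":[0,0,-1.5],"roll":0,"hand":5},{"translation":[0,0,-4],"roll":0,"hand":5},{"translation":[0,0,-7],"roll":0,"hand":5},{"translation":[0,-2,-7],"roll":0,"hand":5},{"translation":[-0.4,-5,-7],"roll":0,"hand":5},{"translation":[-0.6,-8.6,-7],"roll":0,"hand":5},{"translation":[-0.9,-12.6,-7],"roll":0,"hand":5},{"translation":[-1.1,-16.5,-7],"roll":0,"hand":5},{"translation":[-1.4,-20,-7],"roll":0,"hand":5},{"translation":[-1.6,-23,-7],"roll":0,"hand":5},{"translation":[-1.6,-24.6,-7],"roll":0,"hand":5},{"translation":[-1.6,-24.6,-7],"roll":0,"hand":5}]'
python3 - <<'E'
from h import *
im=manip.get_image("side");cv2.imwrite("pics/s2.png",cv2.resize(im[180:380,180:420,::-1],(720,600),interpolation=2))
print(manip.read_state()["ee_pos"],manip.read_state()["wrist_force"])
E
```

```text
time: 4.87
ee_pos: [0.466, -0.3418, 0.1498]
eef_rot: [0.181, 0.983, -0.001, 0.0]
wrist_force: [-0.5, -0.2, -1.0]
opening: 0.702
grasp_force: 29.9
[ 0.46640028 -0.33955201  0.14958627] [-0.03375019  0.75780987 -1.93061654]
```

View pics/s2.png

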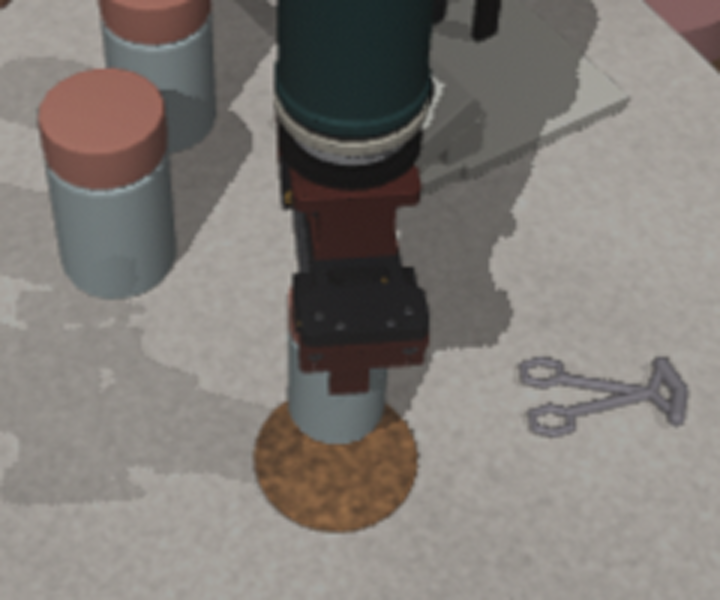

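The jar is held upright over the coaster, its base at crop (336,420) and the coaster centre at (336,465), which fits the 6 cm still to go. I lower it, gently at the end.

```bash
python3 -m inch '[{"translation":[0,0,2],"roll":0,"hand":5},{"translation":[0,0,4],"roll":0,"hand":5},{"translation":[0,0,5.2],"roll":0,"hand":5},{"translation":[0,0,5.7],"roll":0,"hand":5},{"translation":[0,0,5.9],"roll":0,"hand":5},{"translation":[0,0,6.05],"roll":0,"hand":5},{"translation":[0,0,6.15],"roll":0,"hand":5},{"translation":[0,0,6.2],"roll":0,"hand":5},{"translation":[0,0,6.2],"roll":0,"hand":5}]'
```

```text
time: 5.67
ee_pos: [0.4677, -0.3381, 0.0883]
eef_rot: [0.179, 0.984, -0.0, 0.0]
wrist_force: [-0.8, -0.0, -2.8]
opening: 0.706
grasp_force: 29.9
```

```bash
python3 -m inch '[{"translation":[0,0,0.05],"roll":0,"hand":5},{"translation":[0,0,0.1],"roll":0,"hand":5},{"translation":[0,0,0.15],"roll":0,"hand":5},{"translation":[0,0,0.15],"roll":0,"hand":5}]'
```

```text
time: 6.0
ee_pos: [0.4678, -0.3382, 0.087]
eef_rot: [0.18, 0.984, -0.0, 0.001]
wrist_force: [-1.0, 1.4, 4.2]
opening: 0.703
grasp_force: 29.9
```

The force changed sign, so the jar stands on the coaster. I release it and rise.

```bash
python3 -m inch '[{"translation":[0,0,0],"roll":0,"hand":6.8},{"translation":[0,0,0],"roll":0,"hand":8.78},{"translation":[0,0,0],"roll":0,"hand":8.78},{"translation":[0,0,0],"roll":0,"hand":8.78},{"translation":[0,0,0],"roll":0,"hand":8.78},{"translation":[0,0,-2],"roll":0,"hand":8.78},{"translation":[0,0,-6],"roll":0,"hand":8.78},{"translation":[0,0,-10],"roll":0,"hand":8.78},{"translation":[0,0,-13],"roll":0,"hand":8.78},{"translation":[0,0,-13],"roll":0,"hand":8.78}]'
python3 - <<'E'
from h import *
np.set_printoptions(precision=4,suppress=True)
print(manip.read_state()["ee_pos"],manip.read_state()["joint_pos"])
im=manip.get_image("top");cv2.imwrite("pics/t3.png",cv2.resize(im[110:310,200:440,::-1],(720,600),interpolation=2))
for c in("top","side","wrist"):
    if c!="top": manip.get_image(c)
    for t in("edge_mark","level_mark","knob","jar"):
        print(c,t,[(round(d["conf"],2),np.round(d["location"],1)) for d in manip.spot_point(c,t)])
E
```

```text
time: 6.83
ee_pos: [0.4704, -0.3407, 0.2229]
eef_rot: [0.179, 0.984, -0.003, 0.005]
wrist_force: [0.7, -0.2, 0.4]
opening: 1.002
grasp_force: 0.0
[ 0.4704 -0.3407  0.2229] [-0.7457  0.3382  1.579  -0.0002  1.2129 -1.9557]
top edge_mark [(0.62, array([143.7, 257.5]))]
top level_mark [(0.87, array([140.3, 268. ])), (0.36, array([144. , 258.9]))]
top knob [(0.93, array([188.7, 292.3])), (0.58, array([252.1, 376.7]))]
top jar [(0.89, array([246. , 256.6])), (0.69, array([276.4, 298.5])), (0.54, array([252.6, 376.6]))]
side edge_mark [(0.88, array([171.4, 338.3]))]
side level_mark [(0.8, array([166.1, 346.1]))]
side knob [(0.4, array([214.5, 308.2]))]
side jar [(0.95, array([220.1, 237.9])), (0.81, array([266.6, 220.8])), (0.6, array([330.1, 289.2]))]
wrist edge_mark []
wrist level_mark []
wrist knob [(0.76, array([267.6, 503.7]))]
wrist jar [(0.96, array([ 74.8, 436.2])), (0.73, array([117.9, 525.3])), (0.63, array([190.2, 275.6]))]
```

View pics/t3.png

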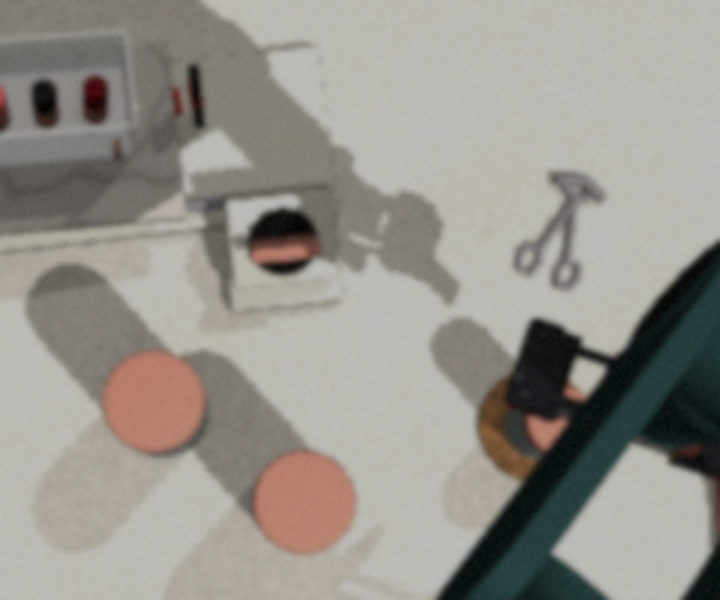

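The jar stands on the coaster: side base (289,330) against coaster centre (291.5,332). Now I fit the wing's pose by its silhouette and measure the edge-mark height.

```bash
cat >> h.py <<'E'
from scipy.optimize import minimize
BOX={"side":(180,228,288,335),"top":(176,206,278,312)}
def wingmask(c,im):
    r0,r1,c0,c1=BOX[c];h=cv2.cvtColor(im,cv2.COLOR_RGB2HSV);m=cv2.inRange(h,np.array((0,70,50)),np.array((20,255,255)));z=np.zeros_like(m);z[r0:r1,c0:c1]=m[r0:r1,c0:c1];return z
def corners(p,yaw=np.radians(2.5)):
    x,y,psi=p;Rz=lambda a:np.array([[np.cos(a),-np.sin(a),0],[np.sin(a),np.cos(a),0],[0,0,1]])
    t=-np.pi/6;Ry=np.array([[np.cos(t),0,np.sin(t)],[0,1,0],[-np.sin(t),0,np.cos(t)]])
    b=np.array([[i,j,k] for i in(-.032,.032) for j in(-.007,.007) for k in(.008,.038)])
    return (Rz(yaw)@Ry@Rz(psi)@b.T).T+[x,y,.062]
def wingfit(ims,p0):
    ms={c:wingmask(c,i) for c,i in ims.items()}
    def cost(p):
        s=0
        for c,m in ms.items():
            uv=np.array([proj(c,X)[::-1] for X in corners(p)]);q=np.zeros(m.shape,np.uint8)
            cv2.fillConvexPoly(q,cv2.convexHull((uv*16).astype(np.int32)),255,shift=4,lineType=cv2.LINE_AA)
            s+=1-(np.minimum(q,m).sum()/max(1,np.maximum(q,m).astype(float).sum()))
        return s
    return minimize(cost,p0,method="Nelder-Mead",options=dict(initial_simplex=np.array(p0)+np.vstack([np.zeros(3),np.diag([.008,.008,.2])])))
def red(c,im,box):
    r0,r1,c0,c1=box;i=im.astype(int)[r0:r1,c0:c1];m=(i[...,0]>1.8*i[...,1])&(i[...,0]>1.8*i[...,2])&(i[...,0]>60);return m,np.argwhere(m)+[r0,c0]
E
python3 - <<'E'
from h import *
np.set_printoptions(precision=4,suppress=True)
S=cv2.imread("pics/side0.png")[:,:,::-1];T=cv2.imread("pics/top0.png")[:,:,::-1]
for ims in ({"side":S,"top":T},{"side":S},{"top":T}):
    r=wingfit({k:np.ascontiguousarray(v) for k,v in ims.items()},[.635,-.097,1.5]);print(list(ims),r.x,np.degrees(r.x[2]),r.fun)
i=S.astype(int)[160:180,328:362];m,p=red("side",S,(155,185,325,362))
print("\n".join("".join("#" if v else "." for v in row) for row in m))
for x in (.743,.775):
    for z in(.06,.07,.08,.09,.1): print(x,z,proj("side",[x,-.007,z]),proj("top",[x,-.007,z]))
print("L",proj("side",[.774,-.03,.1]),proj("top",[.774,-.03,.1]))
E
```

```text
['side', 'top'] [ 0.6429 -0.0978  1.5619] 89.49145337828405 0.5303884438831771
['side'] [ 0.6426 -0.0993  1.5667] 89.76462066655326 0.2297683110411296
['top'] [ 0.6412 -0.0956  1.6372] 93.80645668772566 0.29168567889968056
.....................................
.....................................
.....................................
.....................................
.....................................
.....................................
.....................................
.....................................
.....................................
.....................................
.....................................
..............#........##............
..............##.....###.............
..............#######................
..............#####..................
...........####......................
..........####.......................
..........###........................
.....................................
.....................................
.....................................
.....................................
.....................................
.....................................
.....................................
.....................................
.....................................
.....................................
.....................................
.....................................
0.743 0.06 [179.1207 328.7121] [156.112  261.1535]
0.743 0.07 [176.074  329.0089] [155.1856 261.0093]
0.743 0.08 [172.9932 329.3091] [154.2449 260.8629]
0.743 0.09 [169.8778 329.6126] [153.2897 260.7143]
0.743 0.1 [166.7272 329.9196] [152.3196 260.5633]
0.775 0.06 [175.8019 339.376 ] [145.2041 260.9933]
0.775 0.07 [172.7627 339.7291] [144.1981 260.8484]
0.775 0.08 [169.6897 340.0861] [143.1768 260.7013]
0.775 0.09 [166.5826 340.447 ] [142.1396 260.5519]
0.775 0.1 [163.4406 340.812 ] [141.0864 260.4002]
L [168.5352 345.2574] [141.2706 268.7173]
```

The wing fit gives K≈(0.642,-0.098), agreeing with the wrist view, and the wing lies along the stand's y. I go over the wing with the fingers straddling it: roll +67°, opening 3 cm, then turn clockwise (positive roll).

```bash
python3 -m inch '[{"translation":[-0.8,3.5,0],"roll":6,"hand":3},{"translation":[-1.6,7,0],"roll":13,"hand":3},{"translation":[-2.4,10.5,0],"roll":20,"hand":3},{"translation":[-3.2,14,0],"roll":27,"hand":3},{"translation":[-4,17.5,0],"roll":34,"hand":3},{"translation":[-4.8,21,0],"roll":41,"hand":3},{"translation":[-5.6,24.6,0],"roll":48,"hand":3},{"translation":[-6.4,28.2,0],"roll":55,"hand":3},{"translation":[-6.4,28.2,0],"roll":62,"hand":3},{"translation":[-6.4,28.2,0],"roll":67,"hand":3},{"translation":[-6.4,28.2,0],"roll":67,"hand":3},{"translation":[-6.4,28.2,0],"roll":67,"hand":3}]'
python3 - <<'E'
from h import *
np.set_printoptions(precision=4,suppress=True)
K=manip.get_calibration("wrist");im=manip.get_image("wrist");cv2.imwrite("pics/w4.png",im[:,:,::-1])
s=manip.read_state();print(s["ee_pos"],s["eef_rot"],s["opening"],s["joint_pos"])
def w(X):
    c=K["R"]@np.array(X)+K["t"];th=np.arctan2(np.hypot(*c[:2]),c[2]);return K["mtx"][:2,2][::-1]+325.19*th*c[1::-1]/np.hypot(*c[:2])
for p in corners([.642,-.098,np.pi/2])[[1,3,5,7]]: print("wing top corner pix(row,col)",w(p))
E
```

```text
time: 8.58
ee_pos: [0.6267, -0.0965, 0.2161]
eef_rot: [0.691, 0.722, -0.0, -0.0]
wrist_force: [-0.2, 0.1, 0.2]
opening: 0.344
grasp_force: 0.0
[ 0.6266 -0.0969  0.2161] [ 0.6916  0.7223 -0.0001 -0.    ] 0.3445615285475048 [-0.2622  0.4251  1.4573 -0.0002  1.2593 -0.3054]
wing top corner pix(row,col) [251.0132 277.3349]
wing top corner pix(row,col) [248.098  263.9251]
wing top corner pix(row,col) [179.5442 277.3871]
wing top corner pix(row,col) [178.1972 263.1306]
```

View pics/w4.png

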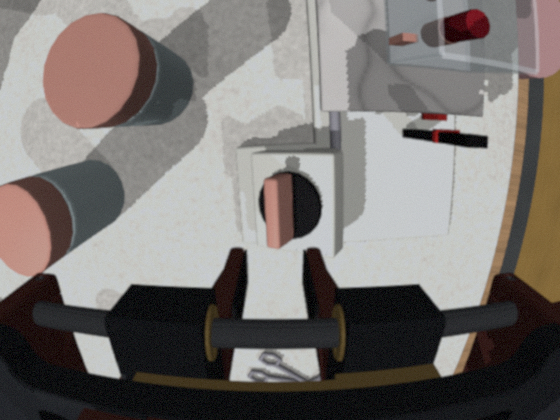

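The wrist view shows the wing at cols 265–293, rows 173–250, as predicted (263–277 for its top, plus the sloping face). I descend astride it.

```bash
python3 -m inch '[{"translation":[0,0,3.5],"roll":0,"hand":3},{"translation":[0,0,7],"roll":0,"hand":3},{"translation":[0,0,9],"roll":0,"hand":3},{"translation":[0,0,10],"roll":0,"hand":3},{"translation":[0,0,10.6],"roll":0,"hand":3},{"translation":[0,0,11.2],"roll":0,"hand":3},{"translation":[0,0,11.6],"roll":0,"hand":3},{"translation":[0,0,11.9],"roll":0,"hand":3},{"translation":[0,0,11.9],"roll":0,"hand":3}]'
python3 - <<'E'
from h import *
im=manip.get_image("side");cv2.imwrite("pics/s5.png",cv2.resize(im[150:240,270:370,::-1],(600,540),interpolation=2))
E
```

```text
time: 9.38
ee_pos: [0.6271, -0.0969, 0.0976]
eef_rot: [0.693, 0.721, 0.0, 0.0]
wrist_force: [-0.3, 0.1, 0.5]
opening: 0.343
grasp_force: 0.0
```

View pics/s5.png

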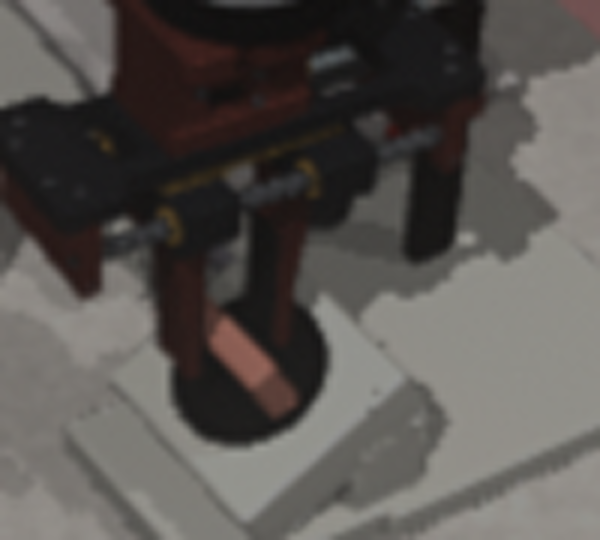

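The fingers stand either side of the wing, at crop (185,330) and (280,300), without contact. I turn 48° to start with.

```bash
python3 -m inch '[{"translation":[0,0,0],"roll":4,"hand":3},{"translation":[0,0,0],"roll":8,"hand":3},{"translation":[0,0,0],"roll":12,"hand":3},{"translation":[0,0,0],"roll":16,"hand":3},{"translation":[0,0,0],"roll":20,"hand":3},{"translation":[0,0,0],"roll":24,"hand":3},{"translation":[0,0,0],"roll":28,"hand":3},{"translation":[0,0,0],"roll":32,"hand":3},{"translation":[0,0,0],"roll":36,"hand":3},{"translation":[0,0,0],"roll":40,"hand":3},{"translation":[0,0,0],"roll":44,"hand":3},{"translation":[0,0,0],"roll":48,"hand":3}]'
cat >> h.py <<'E'
def marks():
    np.set_printoptions(precision=3,suppress=True)
    for c in("top","side"):
        im=manip.get_image(c)
        for t in("edge_mark","level_mark"): print(c,t,[(round(d["conf"],2),np.round(d["location"],1)) for d in manip.spot_point(c,t)])
        m,p=red(c,im,(150,190,320,362) if c=="side" else (125,155,245,280))
        if c=="side": print("\n".join("".join("#" if v else "." for v in row) for row in m[8:26]))
        else: print(np.argwhere(m).shape, p.mean(0) if len(p) else None)
    s=manip.read_state();print(s["ee_pos"],s["wrist_force"],s["torque"],s["opening"])
E
python3 -c "from h import *;marks()"
```

```text
time: 10.43
ee_pos: [0.6263, -0.0974, 0.0987]
eef_rot: [0.927, 0.376, -0.0, 0.001]
wrist_force: [-5.4, -2.5, 7.8]
opening: 0.343
grasp_force: 8.1
top edge_mark [(0.73, array([141.8, 256.8]))]
top level_mark [(0.75, array([138.7, 269.9]))]
(9, 2) [142.222 259.556]
side edge_mark [(0.82, array([166.8, 338.7]))]
side level_mark [(0.58, array([167.6, 345.5]))]
..........................................
..........................................
..........................................
..........................................
..........................................
..........................................
..........................................
..........................................
..........................................
..........................................
..........................................
..........................................
..........................................
..........................................
..........................................
..........................................
..........................................
..........................................
[ 0.626 -0.097  0.098] [-3.941 -2.415  5.834] [-0.311  0.822  0.07 ] 0.3442440346621678
```

Contact, and the edge is rising. For a finer measure, I look at both marks with the wrist camera.

```bash
cat >> h.py <<'E'
def wray(rc,K):
    x=rc[1]-K["mtx"][0,2];y=rc[0]-K["mtx"][1,2];r=np.hypot(x,y);th=r/K["mtx"][0,0]
    return -K["R"].T@K["t"],K["R"].T@np.array([np.sin(th)*x/r,np.sin(th)*y/r,np.cos(th)])
def wmarks(name):
    K=manip.get_calibration("wrist");im=manip.get_image("wrist");cv2.imwrite(name,im[:,:,::-1])
    np.savez(name+".npz",**K)
    print("cam",-K["R"].T@K["t"])
    for t in("edge_mark","level_mark"): print(t,[(round(d["conf"],2),np.round(d["location"],1)) for d in manip.spot_point("wrist",t)])
    h=cv2.cvtColor(im,cv2.COLOR_RGB2HSV);m=cv2.inRange(h,np.array((0,190,70)),np.array((6,255,255)))|cv2.inRange(h,np.array((172,190,70)),np.array((180,255,255)))
    n,_,st,ce=cv2.connectedComponentsWithStats(m)
    for i in range(1,n):
        if st[i,4]>8: print("red",st[i],np.round(ce[i][::-1],1))
E
python3 -c "
from h import *
wmarks('pics/w6.png')"
```

```text
cam [ 0.68044224 -0.04379167  0.24809924]
edge_mark []
level_mark []
```

View pics/w6.png

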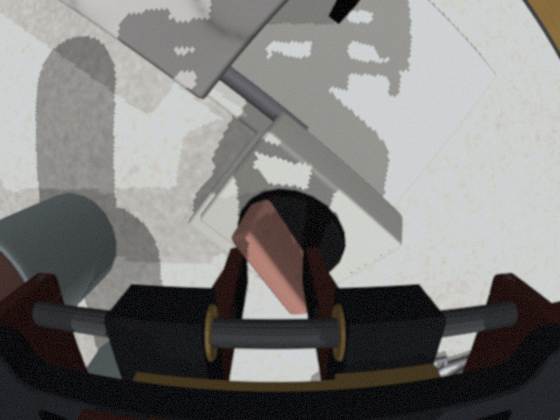

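The wing at (270,255) lags the gripper by the play; the marks are out of view from this pose. I compute the starting tilt from the earlier wrist picture w4, which shows both marks.

```bash
python3 - <<'E'
from h import *
from scipy.spatial.transform import Rotation as Ro
np.set_printoptions(precision=4,suppress=True)
K=dict(np.load("pics/w6.png.npz"));s=manip.read_state()
Rt=Ro.from_quat(s["eef_rot"]).as_matrix();Rc=K["R"]@Rt;tc=K["R"]@s["ee_pos"]+K["t"]   # cam from tool
R4=Ro.from_quat([.6916,.7223,-.0001,0]).as_matrix();p4=np.array([.6266,-.0969,.2161])
K4={"mtx":K["mtx"],"R":Rc@R4.T,"t":tc-Rc@R4.T@p4}
np.savez("pics/handeye.npz",Rc=Rc,tc=tc)
im=cv2.imread("pics/w4.png")[100:150,395:495];h=cv2.cvtColor(im,cv2.COLOR_BGR2HSV)
m=cv2.inRange(h,np.array((0,150,60)),np.array((6,255,255)))|cv2.inRange(h,np.array((172,150,60)),np.array((180,255,255)))
n,_,st,ce=cv2.connectedComponentsWithStats(m)
for i in range(1,n):
    rc=ce[i][::-1]+[100,395]
    if st[i,4]>4:
        o,d=wray(rc,K4);print(st[i],rc,[(z,(o+d*(z-o[2])/d[2])[:2]) for z in(.07,.08,.1)])
print("knob->level exp",.642+.14*np.cos(.0436)-.065*np.sin(.0436),-.098+.14*np.sin(.0436)+.065*np.cos(.0436))
E
python3 -m inch '[{"translation":[0,0,0],"roll":4,"hand":2.7},{"translation":[0,0,0],"roll":8,"hand":2.7},{"translation":[0,0,0],"roll":12,"hand":2.7},{"translation":[0,0,0],"roll":16,"hand":2.7},{"translation":[0,0,0],"roll":20,"hand":2.7},{"translation":[0,0,0],"roll":24,"hand":2.7},{"translation":[0,0,0],"roll":24,"hand":2.7}]'
```

```text
[ 28  14  23   6 108] [116.1389 433.6389] [(0.07, array([0.7769, 0.0004])), (0.08, array([ 0.7717, -0.0003])), (0.1, array([ 0.7613, -0.0018]))]
[37 30 20 12 86] [134.8023 436.8023] [(0.07, array([ 0.7822, -0.0175])), (0.08, array([ 0.7768, -0.0176])), (0.1, array([ 0.7661, -0.0179]))]
[58 31  6  2 10] [131.5 455.5] [(0.07, array([ 0.804 , -0.0114])), (0.08, array([ 0.7979, -0.0117])), (0.1, array([ 0.7857, -0.0124]))]
knob->level exp 0.779033851679718 -0.026959705139821682
time: 11.47
ee_pos: [0.6265, -0.0966, 0.0979]
eef_rot: [0.984, 0.176, -0.0, 0.0]
wrist_force: [-3.1, 0.4, 3.2]
opening: 0.31
grasp_force: 2.7
```

```bash
python3 -m inch '[{"translation":[0,0,0],"roll":4,"hand":2.7},{"translation":[0,0,0],"roll":8,"hand":2.7},{"translation":[0,0,0],"roll":12,"hand":2.7},{"translation":[0,0,0],"roll":12,"hand":2.7},{"translation":[0,0,0],"roll":6,"hand":3},{"translation":[0,0,0],"roll":6,"hand":3},{"translation":[0,0,-4],"roll":6,"hand":3},{"translation":[0,0,-8],"roll":6,"hand":3},{"translation":[0,0,-12],"roll":6,"hand":3},{"translation":[0,0,-12],"roll":6,"hand":3}]'
python3 -c "
from h import *
s=manip.read_state();print(s['ee_pos'],s['eef_rot'],s['joint_pos'])
marks()
wmarks('pics/w7.png')
im={c:manip.get_image(c) for c in('side','top')}
for c in im: cv2.imwrite(f'pics/{c}7.png',im[c][:,:,::-1])
for a in(.5,.9): r=wingfit(im,[.642,-.098,a]);print(r.x,np.degrees(r.x[2]),r.fun)
"
```

```text
time: 12.3
ee_pos: [0.6321, -0.0979, 0.2259]
eef_rot: [0.992, 0.125, 0.007, 0.003]
wrist_force: [1.1, -0.8, 1.4]
opening: 0.345
grasp_force: 0.0
[ 0.63214536 -0.09788298  0.2258962 ] [0.99215264 0.12480946 0.00696237 0.00269545] [-2.61692745e-01  4.16810308e-01  1.44549301e+00  2.73369820e-04
  1.26435963e+00  1.05874447e+00]
top edge_mark [(0.62, array([140.4, 262. ]))]
top level_mark [(0.81, array([138.2, 269.4]))]
(6, 2) [142.    258.833]
side edge_mark [(0.86, array([164.9, 340.4])), (0.73, array([230.3, 308.1]))]
side level_mark [(0.64, array([169.3, 343.6]))]
..........................................
..........................................
..........................................
..........................................
..........................................
..........................................
..........................................
..................#.......................
............................#.............
...........................##.............
..........................................
..........................................
..........................................
..........................................
..........................................
..........................................
..........................................
..........................................
[ 0.626 -0.096  0.215] [ 0.458 -0.064 -0.251] [-0.079  0.108 -0.012] 0.3386867364398464
cam [ 0.699 -0.078  0.365]
edge_mark [(0.59, array([ 16.2, 205.7]))]
level_mark [(0.98, array([ 22.7, 226.2]))]
red [ 66   0  21  11 164] [ 4.1 75.6]
red [207  15   5   7  18] [ 17.6 209.3]
red [204  20   7  14  45] [ 27.  207.1]
red [218  29  14   5  34] [ 31.6 224.9]
[ 0.645 -0.095  0.651] 37.32542825457254 0.6745241575019623
[ 0.645 -0.095  0.648] 37.11699868218106 0.6751773228282048
```

```bash
python3 -m inch '[{"translation":[1.1,3.4,1.2],"roll":0,"hand":3},{"translation":[2.2,6.8,2.5],"roll":0,"hand":3},{"translation":[3.2,10,3.8],"roll":0,"hand":3},{"translation":[4,13.7,5],"roll":0,"hand":3},{"translation":[4,13.7,5],"roll":0,"hand":3},{"translation":[4,13.7,5],"roll":0,"hand":3},{"translation":[4,13.7,5],"roll":0,"hand":3}]'
python3 -c "
from h import *
wmarks('pics/w8.png')"
python3 -m inch '[{"translation":[0,-4,-1.2],"roll":0,"hand":3},{"translation":[0,-8,-2.4],"roll":0,"hand":3},{"translation":[0,-11.5,-3.8],"roll":0,"hand":3},{"translation":[0,-15,-5],"roll":0,"hand":3},{"translation":[0,-15,-5],"roll":0,"hand":3},{"translation":[0,-15,-5],"roll":0,"hand":3},{"translation":[0,-15,-5],"roll":0,"hand":3}]'
python3 -c "
from h import *
wmarks('pics/w9.png')"
```

```text
time: 13.43
ee_pos: [0.6989, -0.2192, 0.1665]
eef_rot: [0.992, 0.124, -0.001, -0.001]
wrist_force: [1.1, 0.5, 1.0]
opening: 0.342
grasp_force: 0.0
cam [ 0.77227083 -0.20038488  0.31637203]
edge_mark [(0.75, array([79.1, 38.4]))]
level_mark [(0.68, array([82.5, 47.6]))]
red [ 34  64  22  32 164] [82.3 49.3]
time: 14.17
ee_pos: [0.6622, -0.0736, 0.218]
eef_rot: [0.992, 0.126, 0.001, 0.001]
wrist_force: [-0.3, 0.3, -0.1]
opening: 0.342
grasp_force: 0.0
cam [ 0.73523263 -0.0544112   0.36794556]
edge_mark [(0.74, array([ 61.7, 222. ]))]
level_mark [(0.92, array([ 67.2, 241.5]))]
red [ 80  35  26  28 485] [48.3 92.5]
red [220  53   9  27  87] [ 65.9 223.8]
red [242  79   7   5  21] [ 81.3 244.8]
```

```bash
python3 - <<'E'
from h import *
np.set_printoptions(precision=4,suppress=True)
def ls(obs):
    A=0;B=0
    for rc,k in obs:
        o,d=wray(rc,dict(np.load(f"pics/{k}.png.npz")));P=np.eye(3)-np.outer(d,d);A=A+P;B=B+P@o
    return np.linalg.solve(A,B)
print("E net",ls([([79.1,38.4],"w8"),([61.7,222],"w9"),([16.2,205.7],"w7")]))
print("L net",ls([([82.5,47.6],"w8"),([67.2,241.5],"w9"),([22.7,226.2],"w7")]))
for n,b in(("w7",(5,45,190,250)),("w8",(55,105,20,75)),("w9",(45,95,205,265))):
    i=cv2.imread(f"pics/{n}.png").astype(int)[b[0]:b[1],b[2]:b[3]];B,G,R=i[...,0],i[...,1],i[...,2]
    ch=np.where((R>2*G)&(R>2*B)&(R>45),"#",np.where(R+G+B<110,"o",np.where(R+G+B<250,"-",".")))
    print(n,b);print("\n".join("".join(r) for r in ch))
E
```

```text
E net [0.7767 0.002  0.0923]
L net [ 0.7736 -0.0172  0.0998]
w7 (5, 45, 190, 250)
..................--ooooooooooooooooooooooo--...............
..................-ooooooooooooooooooooooooo#-..............
.................--ooooooooooooooooooooooooo##..............
.................--oooooooooooooooooooooooooo-..............
.................-#ooooooooooooooooooooooooo#-..............
................--#ooooooooooooooooooooooooo#-..............
................-#oooooooooooooooooooooooooo#-..............
................-##oooooooooooooooooooooooooo--.............
................-###oooooooooooooooooooooooo##-.............
................-###oooooooooooooooooooooooo##--............
................-####ooooooooooooooooooooooo#oo-............
................-#####ooooooooooooooooooooo##oo-............
................######ooooooooooooooooooooo##oo-............
................#######oooooooooooooooooooo##ooo-...........
...............-#######oooooooooooooooooooo##ooo-...........
...............-#######oooooooooooooooooooo#oooo-...........
...............#######--oooooooooooooooooo
[... 6614 characters left out ...]
....-########ooooo...........
....................................-oo####ooooo-...........
....................................--oooooooooo-...........
......................................-ooooooooo-...........
......................................--oooooooo-...........
.......................................-ooooooo-............
........................................---oooo-............
..............................................-.............
............................................................
............................................................
............................................................
............................................................
```

Network triangulation puts the edge about 7.5 mm low, but the post hides the mark in w8. I search for a better viewpoint.

```bash
python3 - <<'E'
from h import *
from scipy.spatial.transform import Rotation as Ro
np.set_printoptions(precision=3,suppress=True)
f=np.load("pics/handeye.npz");Rc,tc=f["Rc"],f["tc"]
s=manip.read_state();print(s["ee_pos"],s["joint_pos"][5],s["joint_pos"][0])
R0=Ro.from_quat(s["eef_rot"]).as_matrix();print(R0)
E=np.array([.776,-.003,.095]);L=np.array([.776,-.026,.1]);out=[]
for x in np.arange(.52,.9,.03):
  for y in np.arange(-.3,-.04,.03):
    if np.hypot(x,y)>.88: continue
    for z in(.16,.2):
      for roll in range(-90,91,15):
        R=R0@Ro.from_euler("z",roll,degrees=True).as_matrix();p=np.array([x,y,z]);cam=p-R@Rc.T@tc
        ok=1
        for X in(E,L):
            c=Rc@R.T@(X-p)+tc;th=np.arctan2(np.hypot(*c[:2]),c[2]);u=np.array([274.7,215])+325.2*th*c[:2]/np.hypot(*c[:2])
            ok&=25<u[0]<535 and 25<u[1]<225
        if not ok: continue
        v=cam-E;xc=E[0]+v[0]*(-.023/v[1])if v[1]<0 else 9
        if abs(xc-.776)<.02 or v[1]>-.05: continue
        out.append((-v[1]/np.linalg.norm(v)**2,x,y,z,roll,cam,u))
for o in sorted(out,key=lambda o:-o[0])[:12]: print(o)
E
```

```text
[ 0.662 -0.075  0.217] 1.1054665429785082 -0.21635366924930524
[[ 0.969  0.247 -0.001]
 [ 0.247 -0.969 -0.   ]
 [-0.001  0.    -1.   ]]
(np.float64(1.6377031882853115), np.float64(0.8500000000000003), np.float64(-0.1800000000000001), 0.16, -15, array([ 0.916, -0.143,  0.31 ]), array([ 60.385, 221.245]))
(np.float64(1.630434467723126), np.float64(0.5800000000000001), np.float64(-0.09000000000000019), 0.16, 60, array([ 0.633, -0.144,  0.31 ]), array([ 36.043, 121.945]))
(np.float64(1.6136080113360411), np.float64(0.5800000000000001), np.float64(-0.09000000000000019), 0.16, 75, array([ 0.617, -0.156,  0.31 ]), array([ 27.334, 186.791]))
(np.float64(1.5894344771370175), np.float64(0.8500000000000003), np.float64(-0.1800000000000001), 0.16, -30, array([ 0.904, -0.127,  0.31 ]), array([ 61.071, 165.95 ]))
(np.float64(1.5879682376471924), np.float64(0.5800000000000001), np.float64(-0.09000000000000019), 0.16, 45, array([ 0.645, -0.128,  0.31 ]), array([64.131, 58.611]))
(np.float64(1.5784975615494212), np.float64(0.6100000000000001), np.float64(-0.06000000000000022), 0.16, 75, array([ 0.647
[... 357 characters left out ...]
array([436.481,  54.843]))
(np.float64(1.5660070772190429), np.float64(0.8500000000000003), np.float64(-0.1800000000000001), 0.16, -45, array([ 0.889, -0.115,  0.31 ]), array([ 77.759, 110.168]))
(np.float64(1.56014617516993), np.float64(0.8200000000000003), np.float64(-0.15000000000000013), 0.16, -15, array([ 0.886, -0.113,  0.31 ]), array([ 99.571, 206.66 ]))
(np.float64(1.5580560717042462), np.float64(0.6100000000000001), np.float64(-0.06000000000000022), 0.16, 60, array([ 0.663, -0.114,  0.31 ]), array([ 77.443, 114.362]))
(np.float64(1.5458002485679492), np.float64(0.7900000000000003), np.float64(-0.12000000000000016), 0.16, 0, array([ 0.863, -0.101,  0.31 ]), array([143.085, 223.285]))
```

```bash
python3 -m inch '[{"translation":[-2,0.6,0],"roll":-6,"hand":3},{"translation":[-4,1.3,0],"roll":-12,"hand":3},{"translation":[-4,1.3,0],"roll":-12,"hand":3},{"translation":[-4,1.3,3.5],"roll":-12,"hand":3},{"translation":[-4,1.3,7],"roll":-12,"hand":3},{"translation":[-4,1.3,9.5],"roll":-12,"hand":3},{"translation":[-4,1.3,11],"roll":-12,"hand":3},{"translation":[-4,1.3,11.9],"roll":-12,"hand":2.7},{"translation":[-4,1.3,11.9],"roll":-12,"hand":2.7}]'

```

```text
time: 15.07
ee_pos: [0.6257, -0.0969, 0.0956]
eef_rot: [0.974, 0.227, -0.002, -0.001]
wrist_force: [-1.0, -0.2, 1.5]
opening: 0.309
grasp_force: 0.0
```

```bash
python3 -m inch '[{"translation":[0,0,0],"roll":5,"hand":2.7},{"translation":[0,0,0],"roll":10,"hand":2.7},{"translation":[0,0,0],"roll":15,"hand":2.7},{"translation":[0,0,0],"roll":20,"hand":2.7},{"translation":[0,0,0],"roll":25,"hand":2.7},{"translation":[0,0,0],"roll":30,"hand":2.7},{"translation":[0,0,0],"roll":34,"hand":2.7},{"translation":[0,0,0],"roll":37,"hand":2.7},{"translation":[0,0,0],"roll":40,"hand":2.7},{"translation":[0,0,0],"roll":40,"hand":2.7}]'
python3 -m inch '[{"translation":[0,0,0],"roll":-6,"hand":3},{"translation":[0,0,0],"roll":-10,"hand":3},{"translation":[0,0,0],"roll":-10,"hand":3},{"translation":[0,0,-3],"roll":-10,"hand":3},{"translation":[0,0,-6.4],"roll":-10,"hand":3},{"translation":[0,0,-6.4],"roll":-10,"hand":3},{"translation":[0,0,-6.4],"roll":-10,"hand":3}]'
python3 -c "
from h import *
from scipy.spatial.transform import Rotation as Ro
np.set_printoptions(precision=4,suppress=True)
s=manip.read_state();print(s['ee_pos'],s['joint_pos'][5]);print(Ro.from_quat(s['eef_rot']).as_matrix())
manip.get_image('side');wmarks('pics/w10.png')"
```

```text
time: 15.9
ee_pos: [0.6269, -0.097, 0.0994]
eef_rot: [0.993, -0.12, 0.0, 0.0]
wrist_force: [-3.0, -0.3, 1.6]
opening: 0.309
grasp_force: 2.1
time: 16.48
ee_pos: [0.6293, -0.0974, 0.1653]
eef_rot: [0.999, -0.033, 0.003, 0.001]
wrist_force: [-0.0, -0.4, 0.4]
opening: 0.342
grasp_force: 0.0
[ 0.6293 -0.0974  0.1653] 1.3745567348842878
[[ 0.9978 -0.0657  0.0065]
 [-0.0657 -0.9978 -0.0018]
 [ 0.0066  0.0013 -1.    ]]
cam [ 0.7027 -0.1016  0.3136]
edge_mark [(0.85, array([ 44.4, 120.2]))]
level_mark [(0.68, array([ 35.7, 144.8]))]
red [138  19  17  35 124] [ 40.1 149.1]
red [121  42   9  18  90] [ 51.3 124.9]
```

```bash
python3 -m inch '[{"translation":[-2,-0.2,0],"roll":7,"hand":3},{"translation":[-4.7,-0.4,0],"roll":14,"hand":3},{"translation":[-4.7,-0.4,0],"roll":21,"hand":3},{"translation":[-4.7,-0.4,0],"roll":28,"hand":3},{"translation":[-4.7,-0.4,0],"roll":35,"hand":3},{"translation":[-4.7,-0.4,0],"roll":42,"hand":3},{"translation":[-4.7,-0.4,0],"roll":42,"hand":3},{"translation":[-4.7,-0.4,0],"roll":42,"hand":3}]'
python3 -c "
from h import *
from scipy.spatial.transform import Rotation as Ro
np.set_printoptions(precision=4,suppress=True)
manip.get_image('side');wmarks('pics/w11.png')
s=manip.read_state();print(s['ee_pos'],s['joint_pos'][5]);print(Ro.from_quat(s['eef_rot']).as_matrix())
f='pics/w11.png';K=dict(np.load(f+'.npz'))
for X in([.776,-.003,.1],[.776,-.026,.1]):
    c=K['R']@np.array(X)+K['t'];th=np.arctan2(np.hypot(*c[:2]),c[2]);print('exp',K['mtx'][:2,2][::-1]+325.19*th*c[1::-1]/np.hypot(*c[:2]))
"
```

```text
time: 17.35
ee_pos: [0.5795, -0.0895, 0.1612]
eef_rot: [0.922, -0.387, -0.001, 0.0]
wrist_force: [-0.4, -1.2, -0.7]
opening: 0.34
grasp_force: 0.0
cam [ 0.6328 -0.1432  0.3112]
edge_mark [(0.87, array([147.4,  23.5]))]
level_mark [(0.87, array([129.4,  30.2]))]
red [ 25 116  21  27 133] [129.4  37.4]
red [ 20 142  17  14 111] [147.9  28.7]
[ 0.5799 -0.0896  0.1618] 2.0949661177588745
[[ 0.7002 -0.7139 -0.0006]
 [-0.7139 -0.7002  0.0001]
 [-0.0005  0.0004 -1.    ]]
exp [142.0254  24.9745]
exp [119.3063  37.4429]
```

```bash
python3 -m inch '[{"translation":[2.3,-1.2,0],"roll":-7,"hand":3},{"translation":[4.6,-2.4,0],"roll":-14,"hand":3},{"translation":[6.9,-3.5,0],"roll":-21,"hand":3},{"translation":[9.2,-4.7,0],"roll":-28,"hand":3},{"translation":[11.5,-5.9,0],"roll":-35,"hand":3},{"translation":[13.8,-7,0],"roll":-42,"hand":3},{"translation":[16.1,-8.2,0],"roll":-49,"hand":3},{"translation":[18.4,-9.4,0],"roll":-56,"hand":3},{"translation":[20.7,-10.6,0],"roll":-63,"hand":3},{"translation":[23,-11.8,0],"roll":-70,"hand":3},{"translation":[25.3,-13,0],"roll":-77,"hand":3},{"translation":[25.3,-13,0],"roll":-84,"hand":3}]'
python3 - <<'E'
from h import *
from scipy.spatial.transform import Rotation as Ro
np.set_printoptions(precision=4,suppress=True)
for i in range(4): manip.get_image('side')
wmarks('pics/w12.png')
s=manip.read_state();print(s['ee_pos'],s['joint_pos'][5]);print(Ro.from_quat(s['eef_rot']).as_matrix())
for n,b in(("w11",(105,165,10,60)),("w12",(60,200,20,140))):
    i=cv2.imread(f"pics/{n}.png").astype(int)[b[0]:b[1],b[2]:b[3]];B,G,R=i[...,0],i[...,1],i[...,2]
    m=(R>2*G)&(R>2*B)&(R>45);ch=np.where(m,"#",np.where(R+G+B<110,"o",np.where(R+G+B<250,"-",".")))
    q=np.argwhere(m);a=np.maximum(q.min(0)-6,0);e=q.max(0)+7
    print(n,"origin",a+[b[0],b[2]]);print("\n".join("".join(r) for r in ch[a[0]:e[0],a[1]:e[1]]))
E
```

```text
time: 18.55
ee_pos: [0.8533, -0.1815, 0.1606]
eef_rot: [0.943, 0.332, 0.001, 0.001]
wrist_force: [-0.7, 0.1, -0.4]
opening: 0.337
grasp_force: 0.0
cam [ 0.9089 -0.1327  0.3114]
edge_mark [(0.68, array([172.9,  37.6]))]
level_mark [(0.92, array([185.6,  52.4]))]
red [ 38 157   9  17  77] [165.  42.]
red [ 49 165  15  34 142] [178.1  56.5]
[ 0.8493 -0.1795  0.1625] 0.6159122231200601
[[ 0.7856  0.6187 -0.0003]
 [ 0.6187 -0.7856 -0.    ]
 [-0.0002 -0.0002 -1.    ]]
w11 origin [109  12]
.........................................
.........................................
.........................................
.........................................
.........................................
.........................................
............####.........................
...........-#####-......-----------------
..---------o#########oooooooooooooooooooo
oooooooooooooo########ooooooooooooooooooo
oooooooooooooooo#######oooooooooooooooooo
oooooooooooooooo########ooooooooooooooooo
oooooooooooooooooo#######oooooooooooooooo
ooooooooooooooooooo#######ooooooooooooooo
ooooooooooooooooooo#####
[... 2985 characters left out ...]
ooo
oooooooooooooooooooooooo######oooooooooo
oooooooooooooooooooooooo######oooooooooo
ooooooooooooooooooooooo#######oooooooooo
ooooooooooooooooooooooo######ooooooooooo
ooooooooooooooooooooooo######ooooooooooo
ooooooooooooooooooooooo#####oooooooooooo
ooooooooooooooooooooooo#####oooooooooo--
oooooooooooooooooooooo######oooooooo--..
oooooooooooooooooooooo#####ooooooo--....
ooooooooooooooooooooo######oooo--.......
ooooooooooooooooooooo######oo--.........
ooooooooooooooooooooo#####--............
ooooooooooooooooooooo####-..............
oooooooooooooooooooo####................
oooooooooooooooooooo###-................
oooooooooooooooo-o#####.................
oooooooooooooo--...##-..................
```

```bash
python3 - <<'E'
from h import *
from scipy.optimize import least_squares
np.set_printoptions(precision=4,suppress=True)
KK={k:dict(np.load(f"pics/{k}.png.npz")) for k in("w7","w9","w10","w11","w12")}
def pr(X,k):
    K=KK[k];c=K["R"]@X+K["t"];return K["mtx"][:2,2][::-1]+325.19*np.arctan2(np.hypot(*c[:2]),c[2])*c[1::-1]/np.hypot(*c[:2])
def ls(o):
    r=least_squares(lambda X:np.concatenate([pr(X,k)-rc for k,rc in o.items()]),[.776,-.01,.1]);return r.x,r.fun
for n,o in dict(E={"w10":[44.4,120.2],"w11":[147.4,23.5],"w12":[172.9,37.6]},L={"w10":[35.7,144.8],"w11":[129.4,30.2],"w12":[185.6,52.4]},A={"w11":[130.5,42.5],"w12":[197.5,51.5]},B={"w11":[116.5,26.5],"w12":[171,59.5]}).items(): print(n,*ls(o))
# edge strip as a line along stand x: points on its upper/lower borders and middle in each view
def line(p11,p12):
    yaw=np.radians(2.5)
    def f(v):
        y,z=v[:2];out=[]
        for s,(k,rc) in zip(v[2:],[("w11",p) for p in p11]+[("w12",p) for p in p12]):
            out.append(pr(np.array([.776+s*np.cos(yaw),y+s*np.sin(yaw),z]),k)-rc)
        return np.concatenate(out)
    r=least_squares(f,[0,.1]+[0]*(len(p11)+len(p12)));return r.x,r.fun
O1=np.array([109,12]);O2=np.array([151,31])
print("mid",*line([O1+[36,13.5],O1+[42,20.5]],[O2+[8.5,14],O2+[13,13],O2+[18,11]]))
print("outer(-y)",*line([O1+[35.5,18.5],O1+[41,24.5]],[O2+[10.5,17.5],O2+[8.5,18]]))
print("inner(+y)",*line([O1+[37,8.5],O1+[43,15.5]],[O2+[8,9.8],O2+[13,8],O2+[18,6.5]]))
E
```

```text
E [0.7729 0.0003 0.1021] [-0.3978  0.8053  0.4502  0.2495 -0.3302 -0.7686]
L [ 0.7744 -0.0187  0.1039] [ 0.0765 -0.3419 -1.1875  1.0954 -0.4272 -1.2235]
A [ 0.7647 -0.0233  0.102 ] [ 0.4844 -0.5058  0.2706  0.7091]
B [ 0.7875 -0.0196  0.1007] [ 0.6435 -0.6965  0.372   0.8905]
mid [-0.0151  0.1206 -0.0159 -0.0241  0.022   0.0184  0.0142] [-0.3528  0.382   0.3524 -0.3756  0.1616  0.4105 -0.0949 -0.2454 -0.0644
 -0.1701]
outer(-y) [-0.0337  0.1451 -0.0357 -0.042   0.0368  0.0381] [-0.2041  0.218   0.2038 -0.2149 -0.0513 -0.129   0.0515  0.1285]
inner(+y) [-0.0246  0.1408 -0.026  -0.0335  0.0319  0.0281  0.0244] [-0.3717  0.4081  0.3712 -0.4011  0.0654  0.1695  0.0283  0.0749 -0.0918
 -0.2484]
```

Remaining error is roughly -1.8…+0.8 mm. I average more network readings here and at a second viewpoint.

```bash
cat >> h.py <<'E'
import json,os
def gather(n,fn="obs.json"):
    obs=json.load(open(fn)) if os.path.exists(fn) else []
    for _ in range(n):
        K=manip.get_calibration("wrist");manip.get_image("wrist")
        r={"K":{a:b.tolist() for a,b in K.items()}}
        for t in("edge_mark","level_mark"):
            d=manip.spot_point("wrist",t)
            if d and d[0]["conf"]>.5: r[t]=list(map(float,d[0]["location"]))
        print({a:np.round(b,1) for a,b in r.items() if a!="K"});obs.append(r)
    json.dump(obs,open(fn,"w"))
def solve(fn="obs.json"):
    from scipy.optimize import least_squares
    obs=json.load(open(fn))
    def pr(X,K):
        c=np.array(K["R"])@X+K["t"];M=np.array(K["mtx"]);return M[:2,2][::-1]+M[0,0]*np.arctan2(np.hypot(*c[:2]),c[2])*c[1::-1]/np.hypot(*c[:2])
    o=[r for r in obs if "edge_mark" in r and "level_mark" in r]
    f=lambda v:np.concatenate([np.r_[pr(v[:3],r["K"])-r["edge_mark"],pr(v[3:],r["K"])-r["level_mark"]] for r in o])
    q=least_squares(f,[.776,0,.1,.776,-.02,.1],loss="soft_l1");v=q.x
    C=np.linalg.inv(q.jac.T@q.jac)*np.mean(f(v)**2)
    g=np.array([0,0,1,0,0,-1.]);print(len(o),"E",np.round(v[:3],4),"L",np.round(v[3:],4),"dz mm",1e3*(v[2]-v[5]),"+-",1e3*np.sqrt(g@C@g))
E
python3 -c "
from h import *
gather(5)"
python3 -m inch '[{"translation":[-4,0,0],"roll":0,"hand":3},{"translation":[-7,0,0],"roll":0,"hand":3},{"translation":[-7,0,0],"roll":0,"hand":3},{"translation":[-7,0,0],"roll":0,"hand":3},{"translation":[-7,0,0],"roll":0,"hand":3}]'
python3 -c "
from h import *
from scipy.spatial.transform import Rotation as Ro
gather(5)
np.set_printoptions(precision=4,suppress=True)
s=manip.read_state();print(s['ee_pos'],s['joint_pos'][5]);print(Ro.from_quat(s['eef_rot']).as_matrix())"
```

```text
{'edge_mark': array([168.7,  38.8]), 'level_mark': array([185. ,  53.9])}
{'edge_mark': array([166.9,  37.6]), 'level_mark': array([183.9,  51.1])}
{'edge_mark': array([169.,  37.]), 'level_mark': array([181.9,  51.5])}
{'edge_mark': array([170.3,  36.7]), 'level_mark': array([184.8,  50.6])}
{'edge_mark': array([169.9,  37.7]), 'level_mark': array([185.8,  51.6])}
time: 20.07
ee_pos: [0.7955, -0.2231, 0.1626]
eef_rot: [0.945, 0.328, 0.001, 0.0]
wrist_force: [0.5, -0.5, -0.2]
opening: 0.341
grasp_force: 0.0
{'level_mark': array([96. , 45.2])}
{'edge_mark': array([83.7, 34.9]), 'level_mark': array([96.1, 45.8])}
{'edge_mark': array([81.5, 33.7]), 'level_mark': array([97. , 49.1])}
{'edge_mark': array([80.3, 29.7]), 'level_mark': array([95.3, 47.4])}
{'edge_mark': array([79.7, 31.5]), 'level_mark': array([96.2, 45.6])}
[ 0.795  -0.2233  0.1621] 0.5445589785999863
[[ 0.7845  0.6202 -0.0001]
 [ 0.6202 -0.7845 -0.0001]
 [-0.0001  0.0001 -1.    ]]
```

```bash
python3 -m inch '[{"translation":[-1,-2.8,0],"roll":7,"hand":3},{"translation":[-2,-5.5,0],"roll":14,"hand":3},{"translation":[-3,-8.3,0],"roll":21,"hand":3},{"translation":[-4,-11,0],"roll":28,"hand":3},{"translation":[-5,-13.8,0],"roll":35,"hand":3},{"translation":[-6,-16.5,0],"roll":42,"hand":3},{"translation":[-7,-19.3,0],"roll":49,"hand":3},{"translation":[-8,-22,0],"roll":56,"hand":3},{"translation":[-8.6,-23.8,0],"roll":63,"hand":3},{"translation":[-8.6,-23.8,0],"roll":70,"hand":3},{"translation":[-8.6,-23.8,0],"roll":77,"hand":3},{"translation":[-8.6,-23.8,0],"roll":84,"hand":3}]'
python3 -c "
from h import *
for i in range(4): manip.get_image('side')
gather(7);solve()
from scipy.spatial.transform import Rotation as Ro
np.set_printoptions(precision=4,suppress=True)
s=manip.read_state();print(s['ee_pos'],s['joint_pos'][5]);print(Ro.from_quat(s['eef_rot']).as_matrix())
im={c:manip.get_image(c) for c in('side','top')}
for a in(0.1,.4): r=wingfit(im,[.643,-.097,a]);print(r.x,np.degrees(r.x[2]),r.fun)
"
```

```text
time: 21.82
ee_pos: [0.5797, -0.0896, 0.1627]
eef_rot: [0.92, -0.391, 0.0, 0.0]
wrist_force: [-0.1, 0.8, 0.5]
opening: 0.345
grasp_force: 0.0
{'edge_mark': array([147.4,  25.8]), 'level_mark': array([130.4,  32.6])}
{'edge_mark': array([149. ,  24.3]), 'level_mark': array([129.2,  30.6])}
{'edge_mark': array([147.8,  23.7]), 'level_mark': array([130.8,  34.1])}
{'edge_mark': array([146.3,  26.5]), 'level_mark': array([154.4, 232.2])}
{'edge_mark': array([147.8,  25.8]), 'level_mark': array([128.5,  31.1])}
{'edge_mark': array([147.6,  25.6]), 'level_mark': array([129.2,  31.3])}
{'edge_mark': array([146.6,  26. ]), 'level_mark': array([130.4,  32.6])}
16 E [0.7749 0.0013 0.1003] L [ 0.7741 -0.0184  0.1029] dz mm -2.5508986844758748 +- 22.80298008732288
[ 0.5799 -0.0899  0.1622] 2.0965815430180115
[[ 0.6988 -0.7154 -0.0001]
 [-0.7154 -0.6988 -0.0001]
 [ 0.      0.0001 -1.    ]]
[ 0.6442 -0.0987  0.1358] 7.777961015176147 1.2441066271173211
[ 0.6439 -0.0989  0.1815] 10.399590920146354 1.2435275633581528
```

The averaged reading is 2.5 mm low, so about 9° more. I go back astride the wing.

```bash
python3 -m inch '[{"translation":[1.5,-1.2,0],"roll":-7,"hand":3},{"translation":[3.8,-2.9,0],"roll":-14,"hand":3},{"translation":[3.8,-2.9,0],"roll":-21,"hand":3},{"translation":[3.8,-2.9,0],"roll":-28,"hand":3},{"translation":[3.8,-2.9,0],"roll":-35,"hand":3},{"translation":[3.8,-2.9,0],"roll":-42,"hand":3},{"translation":[3.8,-2.9,0],"roll":-46,"hand":3},{"translation":[3.8,-2.9,0],"roll":-46,"hand":3},{"translation":[3.8,-2.9,3],"roll":-46,"hand":3},{"translation":[3.8,-2.9,5.2],"roll":-46,"hand":3},{"translation":[3.8,-2.9,6.5],"roll":-46,"hand":2.7},{"translation":[3.8,-2.9,6.5],"roll":-46,"hand":2.7}]'
python3 -m inch '[{"translation":[0,0,0],"roll":4,"hand":2.7},{"translation":[0,0,0],"roll":8,"hand":2.7},{"translation":[0,0,0],"roll":12,"hand":2.7},{"translation":[0,0,0],"roll":15,"hand":2.7},{"translation":[0,0,0],"roll":18,"hand":2.7},{"translation":[0,0,0],"roll":21,"hand":2.7},{"translation":[0,0,0],"roll":23,"hand":2.7},{"translation":[0,0,0],"roll":23,"hand":2.7},{"translation":[0,0,0],"roll":23,"hand":2.7}]'
```

```text
time: 24.17
ee_pos: [0.6247, -0.0962, 0.094]
eef_rot: [1.0, 0.002, -0.003, -0.001]
wrist_force: [-0.5, 0.2, -0.0]
opening: 0.309
grasp_force: 0.0
time: 24.92
ee_pos: [0.6277, -0.0972, 0.0981]
eef_rot: [0.981, -0.196, 0.001, 0.0]
wrist_force: [-0.4, -2.3, -0.2]
opening: 0.308
grasp_force: 2.6
```

Contact was made at the end of the roll. I back off, lift and measure from three viewpoints again.

```bash
python3 -m inch '[{"translation":[0,0,0],"roll":-6,"hand":3},{"translation":[0,0,0],"roll":-10,"hand":3},{"translation":[0,0,0],"roll":-10,"hand":3},{"translation":[0,0,-3],"roll":-10,"hand":3},{"translation":[0,0,-6.5],"roll":-10,"hand":3},{"translation":[-4.2,-2.2,-6.5],"roll":-3,"hand":3},{"translation":[-4.2,-2.2,-6.5],"roll":4,"hand":3},{"translation":[-4.2,-2.2,-6.5],"roll":11,"hand":3},{"translation":[-4.2,-2.2,-6.5],"roll":18,"hand":3},{"translation":[-4.2,-2.2,-6.5],"roll":23,"hand":3},{"translation":[-4.2,-2.2,-6.5],"roll":23,"hand":3},{"translation":[-4.2,-2.2,-6.5],"roll":23,"hand":3}]'
python3 -c "
from h import *
gather(9,'obs2.json')
from scipy.spatial.transform import Rotation as Ro
np.set_printoptions(precision=4,suppress=True)
s=manip.read_state();print(s['ee_pos'],s['joint_pos'][5]);print(Ro.from_quat(s['eef_rot']).as_matrix())"

```

```text
time: 25.92
ee_pos: [0.5971, -0.0602, 0.1625]
eef_rot: [0.922, -0.387, 0.0, -0.0]
wrist_force: [-0.5, -0.2, 0.0]
opening: 0.34
grasp_force: 0.0
{'edge_mark': array([133.7,  51.5]), 'level_mark': array([109.7,  63.4])}
{'level_mark': array([114.1,  62.3])}
{'edge_mark': array([134.5,  53.3]), 'level_mark': array([111.6,  61.2])}
{'edge_mark': array([132.7,  52.9]), 'level_mark': array([114. ,  64.4])}
{'edge_mark': array([133.8,  52.2]), 'level_mark': array([111.1,  63.7])}
{'edge_mark': array([134.2,  52.2]), 'level_mark': array([115.4,  61.6])}
{'edge_mark': array([133.4,  52.6]), 'level_mark': array([112.5,  60.7])}
{'edge_mark': array([135.5,  50.2]), 'level_mark': array([113. ,  63.4])}
{'edge_mark': array([133.6,  51.2]), 'level_mark': array([112.9,  64.7])}
[ 0.5969 -0.0603  0.1622] 2.1522343586855923
[[ 0.6988 -0.7153 -0.0001]
 [-0.7153 -0.6988 -0.0001]
 [ 0.      0.0001 -1.    ]]
```

```bash
python3 -m inch '[{"translation":[2.4,-0.9,0],"roll":-7,"hand":3},{"translation":[4.8,-1.8,0],"roll":-14,"hand":3},{"translation":[7.2,-2.7,0],"roll":-21,"hand":3},{"translation":[9.6,-3.6,0],"roll":-28,"hand":3},{"translation":[12,-4.5,0],"roll":-35,"hand":3},{"translation":[14.4,-5.4,0],"roll":-42,"hand":3},{"translation":[16.8,-6.3,0],"roll":-49,"hand":3},{"translation":[19.2,-7.2,0],"roll":-56,"hand":3},{"translation":[21.6,-8.1,0],"roll":-63,"hand":3},{"translation":[24,-9,0],"roll":-70,"hand":3},{"translation":[26.3,-9.7,0],"roll":-77,"hand":3},{"translation":[26.3,-9.7,0],"roll":-84,"hand":3}]'
python3 - <<'E'
from h import *
for i in range(4): manip.get_image('side')
gather(8,'obs2.json');solve('obs2.json')
o=json.load(open('obs.json'));o=[r for r in o if not("level_mark" in r and r["level_mark"][1]>200)];json.dump(o,open('obs1.json','w'));solve('obs1.json')
for c in("side","top"):
    print(c,[(t,[np.round(d["location"],1).tolist() for d in manip.spot_point(c,t)]) for t in("jar","compact","curler")])if c=="side" else None
from scipy.spatial.transform import Rotation as Ro
s=manip.read_state();print(s['ee_pos'],s['joint_pos'][5])
E
```

```text
time: 28.27
ee_pos: [0.853, -0.1832, 0.1608]
eef_rot: [0.944, 0.331, 0.001, 0.001]
wrist_force: [-2.0, 0.7, -1.3]
opening: 0.34
grasp_force: 0.0
{'edge_mark': array([169.3,  33.8]), 'level_mark': array([184.4,  51. ])}
{'edge_mark': array([169.8,  34.8]), 'level_mark': array([183.4,  52. ])}
{'edge_mark': array([169.2,  35.3])}
{'edge_mark': array([171.7,  35.6]), 'level_mark': array([182.4,  52.1])}
{'edge_mark': array([169.8,  34.5]), 'level_mark': array([182.3,  49.5])}
{'edge_mark': array([169. ,  34.8]), 'level_mark': array([182.2,  53.7])}
{'edge_mark': array([166.7,  37.2]), 'level_mark': array([183.3,  54.2])}
{'edge_mark': array([168.8,  32.8])}
14 E [0.7737 0.0019 0.1014] L [ 0.775  -0.018   0.1018] dz mm -0.3479313860583477 +- 1.1860587350325562
15 E [0.7749 0.0014 0.1004] L [ 0.7743 -0.0187  0.1033] dz mm -2.8613860564677687 +- 1.2438409662416425
side [('jar', [[266.6, 219.8], [331.1, 288.9], [221.9, 233.7]]), ('compact', [[178.7, 175.8]]), ('curler', [[315.7, 379.6]])]
[ 0.85005897 -0.18066293  0.16215368] 0.6131405964389295
```

The edge mark is level with the post mark (dz −0.3 ± 1.2 mm). The jar is still on the coaster, the bystanders have not moved, and the robot is clear.

```bash
python3 -c "
from rig import manip
print(manip.job_done())"
```

```text
the job is handed in; nothing more can be done
None
```

I handed the job in: the smallest jar stands on the cork coaster, the knob has brought the platform's red mark level with the post's to within the measurement (−0.3 ± 1.2 mm), and the robot is touching nothing.

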